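# Line up the pigment jars by shade

## Robot

A 6-joint arm with a two-finger parallel gripper is mounted at the origin on the work surface. World frame = base frame: x ahead of the robot, y to its left, z up, the work surface at z = 0. Lengths are in m, angles in rad, forces in N, time in s.
With the tool pointing down it reaches from about 0.35 to 0.85 m from the base axis. Payload 8.1 kg.
Tool frame: the origin (TCP) lies at the very end of the fingers, on their centre line; the grasp point (between the pads) lies 19 mm behind it; z points along the fingers, y is the line along which they close (so a half turn about z gives the same grasp; the last joint's range is limited). The gripper opens to 93 mm and grips with 3 to 60 N. Pads are 15 mm wide; open, the fingers measure 128 mm over their backs; the gripper's body (75 mm by 188 mm) begins 65 mm behind the grasp point.
Start: joints at [-1.38, 0.13, 1.488, -0, 1.523, -0.085], TCP at [0.163, -0.577, 0.219] pointing down, gripper open.
Joint ranges: [-2.96, 2.96], [-0.89, 2.26], [0.02, 2.5], [-1.34, 4.48], [0, 2.73], [-2.66, 2.66]. Speed limits (rad/s): [2.39, 2.39, 2.79, 3.14, 3.14, 3.14].

## Interface

Orientations are given as a rotation vector (axis times angle).
In Python, from plant import monitor, eyes, ticket gives the robot as it stands.
- The arm moves only by the tool arm_command, never from a script. Its argument "deltas" is a list that holds one entry, the list of rows, each a list of 6 numbers: the shift along the world's x, y, z in cm, then the turn, a rotation vector about the world's x, y, z in degrees. In form: [[[tx, ty, tz, rx, ry, rz], ...]]. A call has 1 to 12 rows; each row shifts and turns the commanded pose from where the row before left it; what a row does not reach is not made up. A row lasts 1/12 s, in which the tool goes at most 41.7 mm and 7.16 degrees, less where a joint would pass 70% of its speed; a pose out of reach is approached as far as the arm can. A call is refused whole if a number of a shift passes 4.17 or a number of a turn 7.16, either way. A call with a gripper value outside its range is refused whole. "gripper" is the opening, from -1 (shut) to 1 (fully open), set as the call begins (left out, the last holds). The fingers move at their own pace and stop on an object; "squeeze" is the grip in N (left out, the last holds). Time passes only in rows, so rows that do not move let the fingers close. It gives the time, the measured TCP pose, the force, the opening and the grip force at its end, in the units of the state.
- monitor.read_state(): the state, without advancing time (a new reading comes with each control period).
- eyes.read_camera(name): name is "side" or "top"; returns the picture (480x640x3 uint8, blue, green, red); there is no depth.
- eyes.camera_model(name): a dict with "fx", "fy", "cx", "cy" (pixels), "rvec" (rotation vector, rad) and "tvec" (3), from world to camera coordinates, as OpenCV has them. Camera axes: x right, y down, z forward; pixel columns grow to the right and rows downward; lengths in m; the calibration is good to about 2 mm. A picture is of the moment at which its call begins. camera_model takes no time and is no camera call.
- ticket.close_job(): hands the job in; it is judged then, once.
The state is a dict: "t": time; "q": joint angles; "dq": joint speeds; "joint_torque": joint torques, N m; "tool_pos": TCP position; "orientation": TCP orientation; "force": force on the tool from outside, world axes, zero at the start; "wrist_torque": the same for the moment, N m; "opening": finger opening in m; "gripper_force": force on a finger pad.
Only numpy, scipy, OpenCV 4.12 (cv2) and the standard library are available. Lean on these libraries where they do the work, as an engineer would, in place of code of your own. Each camera call takes 0.05 s, during which the arm holds its last target. There are 200 camera calls.

## Task

Get the retouching colours ready: stand the four pigment jars on the rail in order of shade, one centred upright on each blue mark, the palest next to the white end block and the darkest at the far end next to the black one. Set each jar down gently, without dropping or tipping it, and leave the brass tin of gold leaf where it is.

Things in the scene. Friction and masses are not known exactly. Their poses are not given: they have to be found in the camera images.
- jar_ivory: Pigment jar, upright cylinder 46 mm in diameter and 61 mm high, about 130 g, with a grey lid (47 to 61 mm up) that carries a round swatch of its pigment; body and swatch are pale ivory, the palest shade. All four jars have the same size. Origin: centre of the underside, z up along the jar.
- jar_ochre: Pigment jar, upright cylinder 46 mm in diameter and 61 mm high, about 130 g, with a grey lid (47 to 61 mm up) that carries a round swatch of its pigment; body and swatch are yellow ochre, second palest. All four jars have the same size. Origin: centre of the underside, z up along the jar.
- jar_sienna: Pigment jar, upright cylinder 46 mm in diameter and 61 mm high, about 130 g, with a grey lid (47 to 61 mm up) that carries a round swatch of its pigment; body and swatch are reddish-brown sienna, second darkest. All four jars have the same size. Origin: centre of the underside, z up along the jar.
- jar_umber: Pigment jar, upright cylinder 46 mm in diameter and 61 mm high, about 130 g, with a grey lid (47 to 61 mm up) that carries a round swatch of its pigment; body and swatch are blackish-brown umber, the darkest shade. All four jars have the same size. Origin: centre of the underside, z up along the jar.
- mark_a: One of the four equal round blue marks on the rail, a fixed flat disc 60 mm in diameter and 2 mm thick, its top 10 mm above the table. The four stand in one straight row at 85 mm pitch along the wooden rail (a fixed strip 420 x 82 mm, 8 mm thick); which letter lies where in the row changes. Origin: centre of the disc's underside; y axis along the row, x across it.
- mark_b: One of the four equal round blue marks on the rail, a fixed flat disc 60 mm in diameter and 2 mm thick, its top 10 mm above the table. The four stand in one straight row at 85 mm pitch along the wooden rail (a fixed strip 420 x 82 mm, 8 mm thick); which letter lies where in the row changes. Origin: centre of the disc's underside; y axis along the row, x across it.
- mark_c: One of the four equal round blue marks on the rail, a fixed flat disc 60 mm in diameter and 2 mm thick, its top 10 mm above the table. The four stand in one straight row at 85 mm pitch along the wooden rail (a fixed strip 420 x 82 mm, 8 mm thick); which letter lies where in the row changes. Origin: centre of the disc's underside; y axis along the row, x across it.
- mark_d: One of the four equal round blue marks on the rail, a fixed flat disc 60 mm in diameter and 2 mm thick, its top 10 mm above the table. The four stand in one straight row at 85 mm pitch along the wooden rail (a fixed strip 420 x 82 mm, 8 mm thick); which letter lies where in the row changes. Origin: centre of the disc's underside; y axis along the row, x across it.
- white_block: White end block of the rail, fixed, 22 mm along the row, 60 mm across it, 24 mm high on top of the 8 mm rail (its top is 32 mm above the table). It stands in line with the marks, its centre 57.5 mm beyond the centre of the nearest mark; a black block of the same size closes the other end. At which end the white one stands changes. Origin: centre of its underside.
- tin: Low round brass tin of gold leaf, 62 mm in diameter and 22 mm high, standing loose among the jars; not to be moved. Origin: centre of its underside.
Things that resemble listed ones, but are neither listed nor needed, are in the scene too. What is shaped like the jar_ivory but green, purple or turquoise is not meant.

How it is judged:
By the outcome, as a careful person would: the job done as asked, in the order asked, and still so for the second after the job is handed in, with the robot touching nothing.
It also fails if it takes over 96 s, if anything falls off the work surface, if the arm or the gripper's body presses on something with over 40 N, if the wrist force passes 120 N, or if a joint passes its speed limit or range.

## Working session

There is one attempt and no reset: what is moved stays moved. The work goes in short steps, Python scripts to look and compute and a tool call to move; the robot and the scene stay as the last step left them, time stands still between calls to the robot, and variables do not carry over. Pictures are saved under pics/ and viewed, at most 14 in all, crops included, and the job is handed in when it is done.

Besides the shell and the picture viewer there is one more tool, called as name([rows], argument=value, ...), one row to a line, values as JSON. arm_command: Moves the arm, as the interface text tells. Its arguments: {"type":"object","properties":{"deltas":{"type":"array"},"gripper":{"type":"number"},"squeeze":{"type":"number"}},"required":["deltas"]}

```bash
mkdir -p pics
python3 - <<'E'
from plant import monitor, eyes, ticket
import cv2
for n in("top","side"):
    cv2.imwrite(f"pics/{n}0.png",eyes.read_camera(n)); print(eyes.camera_model(n))
s=monitor.read_state();print(s["t"],s["tool_pos"],s["orientation"],s["opening"])
E
```

```text
{'fx': 463.17324498123634, 'fy': 463.17324498123634, 'cx': 317.3478196807492, 'cy': 235.2448997756451, 'rvec': array([ 2.150478  , -2.16408528,  0.12243181]), 'tvec': array([-0.00609519,  0.51361884,  0.73149935])}
{'fx': 595.2394709792254, 'fy': 595.2394709792254, 'cx': 319.7973562131546, 'cy': 228.75354430997086, 'rvec': array([ 0.88152652, -2.55930448,  1.04695692]), 'tvec': array([0.40802163, 0.25672017, 1.02608094])}
0.1 [ 0.16333814 -0.57681313  0.21770808] [-3.11013992e+00 -4.31696306e-01  1.02957756e-04] 0.09265396582137789
```

View pics/top0.png

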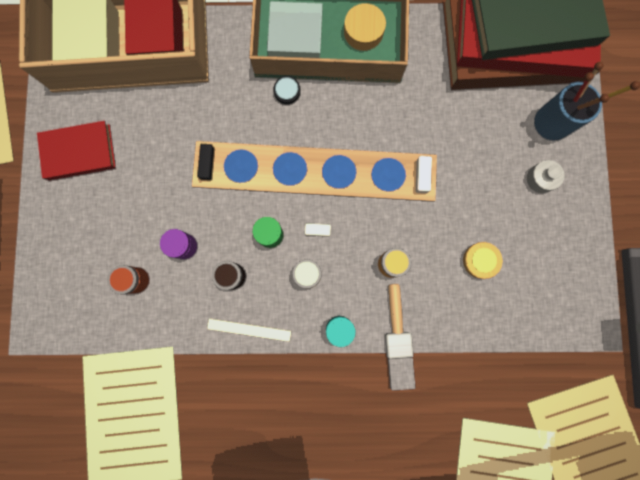

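View pics/side0.png

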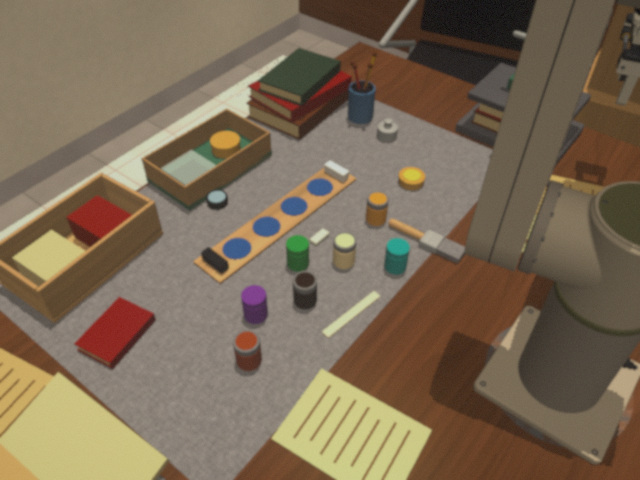

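The four candidates in the top view are ivory (306,275), ochre (396,263), sienna (124,280) and umber (229,276). Green (267,232), purple (175,243) and turquoise (340,332) are decoys. The tin is the yellow disc at (484,260). The orange lid at (365,23) lies inside the box and isn't a jar. The white block is at (424,174) and the black one at (206,162).

```bash
cat > h.py <<'E'
import cv2,numpy as np
from plant import monitor,eyes,ticket
def ray(n,uv,z):
    m=eyes.camera_model(n);R=cv2.Rodrigues(m["rvec"])[0];t=m["tvec"]
    d=R.T@np.array([(uv[0]-m["cx"])/m["fx"],(uv[1]-m["cy"])/m["fy"],1]);c=-R.T@t
    return (c+d*(z-c[2])/d[2])
def proj(n,P):
    m=eyes.camera_model(n);K=np.array([[m["fx"],0,m["cx"]],[0,m["fy"],m["cy"]],[0,0,1]])
    return cv2.projectPoints(np.float64([P]),m["rvec"],m["tvec"],K,None)[0].ravel()
def blob(im,seed,tol=30):
    # pixels near the seed colour, connected to the seed
    lab=cv2.cvtColor(cv2.GaussianBlur(im,(3,3),0),cv2.COLOR_BGR2LAB).astype(int)
    u,v=seed;c=np.median(lab[v-2:v+3,u-2:u+3].reshape(-1,3),0)
    mk=(np.linalg.norm(lab-c,axis=2)<tol).astype(np.uint8)
    _,l,s,ce=cv2.connectedComponentsWithStats(mk)
    k=l[v,u];(e,ax,_)=cv2.fitEllipse(cv2.convexHull(np.argwhere(l==k)[:,::-1].astype(np.int32)))
    return ce[k],e,ax
E
python3 - <<'E'
from h import *
im=cv2.imread("pics/top0.png")
S=dict(ivory=(306,275,.061),ochre=(397,263,.061),sienna=(123,280,.061),umber=(228,276,.061),green=(267,232,.061),purple=(175,243,.061),turq=(340,332,.061),tin=(484,260,.022),m1=(388,175,.01),m2=(339,172,.01),m3=(290,169,.01),m4=(241,166,.01),white=(424,174,.032),black=(206,162,.032))
for k,(u,v,z) in S.items():
    c,e,ax=blob(im,(u,v),22); print(k,np.round(c,1),np.round(e,1),np.round(ax,1),np.round(ray("top",e,z)*100,2),np.round(proj("side",ray("top",e,z))))
cv2.imwrite("pics/crop.png",cv2.resize(im[210:360,90:510],None,fx=1.9,fy=1.9,interpolation=3))
E
```

```text
ivory [306.2 273.2] [306.3 273.3] [23.1 23.4] [45.02  0.82  6.1 ] [344. 239.]
ochre [396.3 261.7] [396.3 261.7] [22.4 22.9] [ 46.73 -13.3    6.1 ] [377. 197.]
sienna [120.9 279. ] [120.9 279. ] [21.6 22.8] [44.3  29.84  6.1 ] [246. 339.]
umber [225.4 274.8] [225.4 274.8] [20.2 20.9] [44.85 13.48  6.1 ] [304. 278.]
green [266.2 230. ] [266.2 230. ] [26.4 26.9] [51.88  7.14  6.1 ] [297. 241.]
purple [173.6 242.6] [173.6 242.5] [26.3 27.9] [49.99 21.77  6.1 ] [253. 293.]
turq [340.6 332. ] [340.6 332. ] [27.6 28.3] [35.96 -4.44  6.1 ] [398. 244.]
tin [483.6 259.6] [482.8 259.7] [26.7 28.9] [ 47.22 -28.2    2.2 ] [410. 174.]
m1 [388.1 174.2] [388.1 174.1] [31.6 32.8] [ 62.08 -13.12   1.  ] [319. 185.]
m2 [338.6 171.3] [338.7 171.3] [31.7 32.6] [62.65 -4.65  1.  ] [293. 204.]
m3 [289.5 168.4] [289.5 168.3] [31.4 32.3] [63.23  3.8   1.  ] [266. 225.]
m4 [240.4 165.6] [240.4 165.6] [31.2 32.4] [63.78 12.27  1.  ] [237. 246.]
white [424.7 172.9] [425.  173.4] [14.4 42.1] [ 61.6  -18.94   3.2 ] [336. 166.]
black [205.6 161.9] [205.7 161.7] [14.5 42.4] [63.88 17.71  3.2 ] [216. 255.]
```

View pics/crop.png

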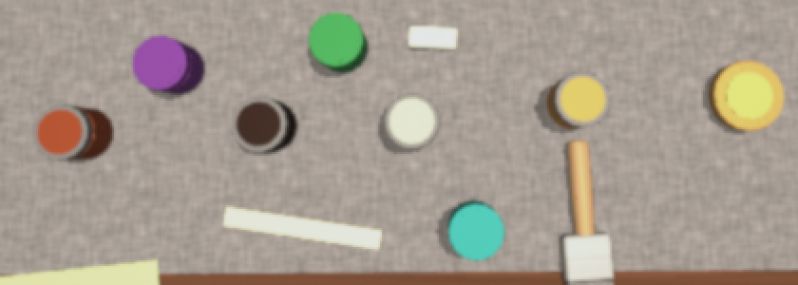

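The crop confirms the four jars and the decoys. The mark pitch measures 8.5 cm, and the points reproject onto the side picture. From the white end the order is m1 ivory, m2 ochre, m3 sienna, m4 umber. I'll start with ivory, with the fingers closing across the rail.

arm_command([
  [[1.435,2.925,0,0,0,7.04],[1.435,2.925,0,0,0,7.04],[1.435,2.925,0,0,0,7.04],[1.435,2.925,0,0,0,7.04],[1.435,2.925,0,0,0,7.04],[1.435,2.925,0,0,0,7.04],[1.435,2.925,0,0,0,7.04],[1.435,2.925,0,0,0,7.04],[1.435,2.925,0,0,0,7.04],[1.435,2.925,0,0,0,7.04],[1.435,2.925,0,0,0,0],[1.435,2.925,0,0,0,0]],
], gripper=1, squeeze=15)

```text
t: 1.1
tool_pos: [0.3358, -0.2247, 0.2184]
orientation: [-2.293, -2.147, -0.0]
force: [1.0, 0.3, 0.4]
opening: 0.0928
gripper_force: 0.0
```

arm_command([
  [[1.435,2.925,0,0,0,0],[1.435,2.925,0,0,0,0],[1.435,2.925,0,0,0,0],[1.435,2.925,0,0,0,0],[1.435,2.925,0,0,0,0],[1.435,2.925,0,0,0,0],[1.435,2.925,0,0,0,0],[1.435,2.925,0,0,0,0],[0,0,0,0,0,0],[0,0,0,0,0,0],[0,0,0,0,0,0]],
])

```text
t: 2.02
tool_pos: [0.45, 0.0075, 0.2182]
orientation: [-2.292, -2.147, 0.002]
force: [-0.4, -0.0, -0.8]
opening: 0.0933
gripper_force: 0.0
```

arm_command([
  [[0,0.07,-2.5,0,0,0],[0,0,-3.5,0,0,0],[0,0,-3.5,0,0,0],[0,0,-3.5,0,0,0],[0,0,-3.0,0,0,0],[0,0,-2.0,0,0,0],[0,0,-1.0,0,0,0],[0,0,-0.5,0,0,0],[0,0,0,0,0,0],[0,0,0,0,0,0]],
])

```text
t: 2.85
tool_pos: [0.4514, 0.0078, 0.0249]
orientation: [2.294, 2.145, 0.002]
force: [0.7, 0.0, -0.1]
opening: 0.0928
gripper_force: 0.0
```

arm_command([
  [[0,0,0,0,0,0],[0,0,0,0,0,0],[0,0,0,0,0,0],[0,0,0,0,0,0],[0,0,0,0,0,0],[0,0,0,0,0,0],[0,0,0,0,0,0],[0,0,0,0,0,0]],
], gripper=-1, squeeze=15)

```text
t: 3.52
tool_pos: [0.4503, 0.0084, 0.0236]
orientation: [-2.294, -2.147, 0.0]
force: [-0.5, -0.6, 0.5]
opening: 0.0457
gripper_force: 15.0
```

arm_command([
  [[0,0,1.0,0,0,0],[0,0,2.5,0,0,0],[0,0,2.5,0,0,0],[1.0,-0.8,2.0,0,0,0],[2.2,-1.8,0,0,0,0],[2.6,-2.2,0,0,0,0],[2.6,-2.2,0,0,0,0],[2.6,-2.2,0,0,0,0],[2.6,-2.1,0,0,0,0],[2.0,-1.6,0,0,0,0],[1.0,-0.8,0,0,0,0],[0.45,-0.25,0,0,0,0]],
])

```text
t: 4.52
tool_pos: [0.622, -0.1328, 0.1039]
orientation: [2.295, 2.145, -0.0]
force: [0.0, -0.7, -1.0]
opening: 0.0458
gripper_force: 15.0
```

arm_command([
  [[0,0,-1.0,0,0,0],[0,0,-1.5,0,0,0],[0,0,-1.5,0,0,0],[0,0,-1.5,0,0,0],[0,0,-0.7,0,0,0],[0,0,-0.3,0,0,0],[0,0,0,0,0,0],[0,0,0,0,0,0],[0,0,0,0,0,0]],
])

```text
t: 5.27
tool_pos: [0.6217, -0.1312, 0.0399]
orientation: [2.292, 2.146, 0.002]
force: [0.9, -0.2, -1.0]
opening: 0.0459
gripper_force: 15.0
```

arm_command([
  [[0,0,-0.15,0,0,0],[0,0,-0.15,0,0,0],[0,0,-0.1,0,0,0],[0,0,-0.1,0,0,0],[0,0,0,0,0,0],[0,0,0,0,0,0],[0,0,0,0,0,0]],
])

```text
t: 5.85
tool_pos: [0.621, -0.1312, 0.0337]
orientation: [2.294, 2.146, 0.0]
force: [0.1, -0.3, -0.8]
opening: 0.0459
gripper_force: 15.0
```

arm_command([
  [[0,0,-0.05,0,0,0],[0,0,0,0,0,0],[0,0,0,0,0,0]],
])

```text
t: 6.1
tool_pos: [0.621, -0.1312, 0.0336]
orientation: [2.294, 2.147, 0.0]
force: [-2.8, 0.8, 5.5]
opening: 0.046
gripper_force: 15.0
```

arm_command([
  [[0,0,0,0,0,0],[0,0,0,0,0,0],[0,0,0,0,0,0],[0,0,0,0,0,0],[0,0,0,0,0,0],[0,0,0,0,0,0]],
], gripper=1)

```text
t: 6.6
tool_pos: [0.6208, -0.1311, 0.033]
orientation: [-2.294, -2.146, 0.0]
force: [0.2, 0.1, -0.4]
opening: 0.0814
gripper_force: 0.0
```

arm_command([
  [[0,0,1.0,0,0,0],[0,0,3.0,0,0,0],[0,0,3.0,0,0,5],[0,0,3.0,0,0,7],[-2.5,0,0,0,0,7],[-3.2,0,0,0,0,7],[-3.5,0,0,0,0,7],[-3.2,0,0,0,0,2],[-2.0,0,0,0,0,0],[-1.0,0,0,0,0,0],[0,-0.2,0,0,0,0],[0,0,0,0,0,0]],
])

```text
t: 7.6
tool_pos: [0.4674, -0.1336, 0.1342]
orientation: [1.542, 2.735, 0.0]
force: [-0.5, 1.0, -0.2]
opening: 0.0929
gripper_force: 0.0
```

Run:
```python
from h import *
im=eyes.read_camera("top");cv2.imwrite("pics/top1.png",im)
s=monitor.read_state();print(s["t"],s["tool_pos"],s["orientation"],s["opening"])
print(proj("top",[.6208,-.1312,.071]))
```

```text
7.65 [ 0.46778565 -0.13350904  0.13406052] [1.54181331e+00 2.73514452e+00 4.87080796e-04] 0.09272480891397901
[393.67876585 164.5304824 ]
```

View pics/top1.png

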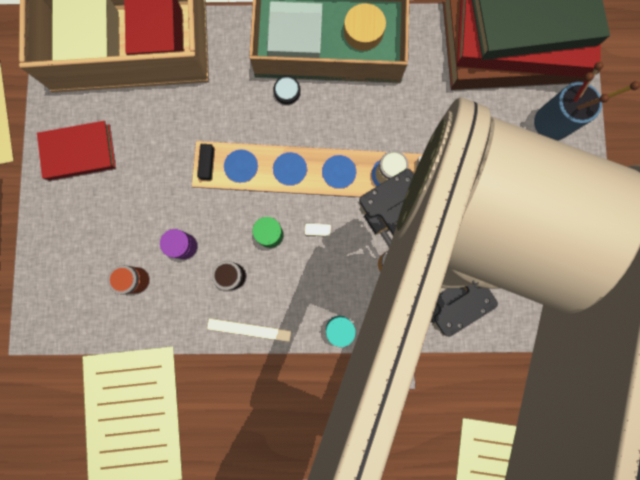

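The picture shows ivory upright at (393,165), as predicted. The gripper is over the ochre jar, turned clear of the brush handle.

arm_command([
  [[0,0,-2.0,0,0,0],[0,0,-3.0,0,0,0],[0,0,-2.5,0,0,0],[0,0,-2.0,0,0,0],[0,0,-1.0,0,0,0],[0,0,-0.5,0,0,0],[0,0,0,0,0,0],[0,0,0,0,0,0],[0,0,0,0,0,0]],
])

```text
t: 8.4
tool_pos: [0.4683, -0.1336, 0.0247]
orientation: [1.541, 2.735, 0.001]
force: [0.5, -0.2, 0.5]
opening: 0.0931
gripper_force: 0.0
```

arm_command([
  [[0,0,0,0,0,0],[0,0,0,0,0,0],[0,0,0,0,0,0],[0,0,0,0,0,0],[0,0,0,0,0,0],[0,0,0,0,0,0],[0,0,0,0,0,0],[0,0,0,0,0,0]],
], gripper=-1)

```text
t: 9.07
tool_pos: [0.4669, -0.1331, 0.0231]
orientation: [1.542, 2.737, 0.0]
force: [-0.1, 0.6, -0.2]
opening: 0.0454
gripper_force: 15.0
```

arm_command([
  [[0,0,1.0,0,0,0],[0,0,2.5,0,0,0],[0,0,3.0,0,0,0],[0.9,0.5,2.5,0,0,-5],[2.0,1.1,0,0,0,-7],[2.6,1.4,0,0,0,-7],[2.6,1.4,0,0,0,-7],[2.6,1.4,0,0,0,-7],[2.4,1.3,0,0,0,-2],[1.6,0.9,0,0,0,0],[0.8,0.5,0,0,0,0],[0.4,0.2,0,0,0,0]],
])

```text
t: 10.07
tool_pos: [0.6265, -0.0453, 0.1132]
orientation: [-2.292, -2.148, 0.0]
force: [0.5, 0.6, -1.9]
opening: 0.0455
gripper_force: 15.0
```

arm_command([
  [[0,0,-1.0,0,0,0],[0,0,-2.0,0,0,0],[0,0,-2.0,0,0,0],[0,0,-1.5,0,0,0],[0,0,-0.7,0,0,0],[0,0,-0.3,0,0,0],[0,0,0,0,0,0],[0,0,0,0,0,0],[0,0,0,0,0,0],[0,0,0,0,0,0]],
])

```text
t: 10.9
tool_pos: [0.6269, -0.0463, 0.0396]
orientation: [2.293, 2.145, 0.002]
force: [0.7, -0.1, -1.6]
opening: 0.0459
gripper_force: 15.0
```

arm_command([
  [[0,0,-0.15,0,0,0],[0,0,-0.15,0,0,0],[0,0,-0.1,0,0,0],[0,0,-0.1,0,0,0],[0,0,0,0,0,0],[0,0,0,0,0,0],[0,0,0,0,0,0]],
])

```text
t: 11.48
tool_pos: [0.6259, -0.0461, 0.0332]
orientation: [-2.294, -2.147, 0.0]
force: [-0.0, -0.6, 0.1]
opening: 0.0457
gripper_force: 15.0
```

arm_command([
  [[0,0,-0.05,0,0,0],[0,0,0,0,0,0],[0,0,0,0,0,0]],
])

```text
t: 11.73
tool_pos: [0.626, -0.0461, 0.0331]
orientation: [2.294, 2.147, 0.0]
force: [-3.6, 0.3, 5.6]
opening: 0.0459
gripper_force: 15.0
```

arm_command([
  [[0,0,0,0,0,0],[0,0,0,0,0,0],[0,0,0,0,0,0],[0,0,0,0,0,0],[0,0,0,0,0,0],[0,0,0,0,0,0],[0,0,1.0,0,0,0],[0,0,2.5,0,0,0],[0,0,3.5,0,0,0],[0,0,3.0,0,0,0]],
], gripper=1)

```text
t: 12.57
tool_pos: [0.6256, -0.0461, 0.1345]
orientation: [-2.293, -2.146, 0.001]
force: [1.0, -0.3, 0.7]
opening: 0.0925
gripper_force: 0.0
```

arm_command([
  [[-1.1,2.07,0,0,0,0],[-1.8,3.4,0,0,0,0],[-1.8,3.4,0,0,0,0],[-1.8,3.4,0,0,0,0],[-1.8,3.4,0,0,0,0],[-1.8,3.4,0,0,0,0],[-1.8,3.4,0,0,0,0],[-1.8,3.4,0,0,0,0],[-1.8,3.4,0,0,0,0],[-1.6,3.0,0,0,0,0],[-0.8,1.5,0,0,0,0],[-0.4,0.7,0,0,0,0]],
])

```text
t: 13.57
tool_pos: [0.4416, 0.301, 0.1336]
orientation: [-2.29, -2.15, -0.002]
force: [-0.2, -0.0, -0.2]
opening: 0.0933
gripper_force: 0.0
```

arm_command([
  [[0,0,0,0,0,0],[0,0,0,0,0,0],[0,0,0,0,0,0]],
])

```text
t: 13.82
tool_pos: [0.4437, 0.2975, 0.1329]
orientation: [2.294, 2.145, 0.0]
force: [0.4, -0.3, -0.4]
opening: 0.0928
gripper_force: 0.0
```

Run:
```python
from h import *
im=eyes.read_camera("top");cv2.imwrite("pics/top2.png",im)
print(proj("top",[.626,-.0461,.071]), blob(im,tuple(np.round(proj("top",[.626,-.0461,.071])).astype(int)),22)[1])
```

```text
[339.93392049 161.73618054] (340.0181579589844, 161.26258850097656)
```

View pics/top2.png

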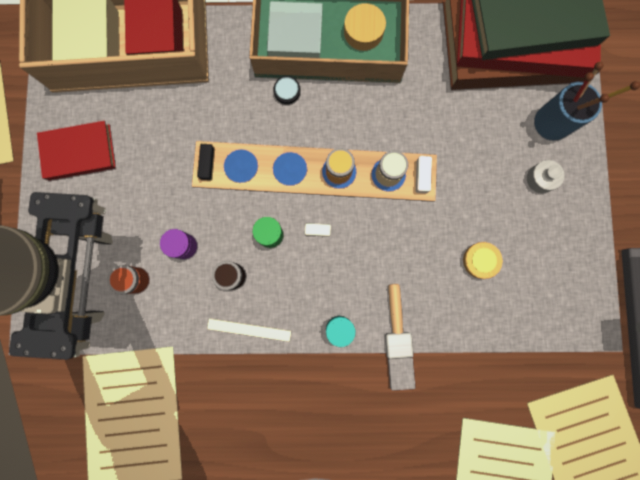

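Ochre is at (340,161) and ivory at (393,165), both upright. The gripper is above sienna at (124,280).

arm_command([
  [[0,0,-2.0,0,0,0],[0,0,-3.0,0,0,0],[0,0,-2.5,0,0,0],[0,0,-2.0,0,0,0],[0,0,-1.0,0,0,0],[0,0,-0.5,0,0,0],[0,0,0,0,0,0],[0,0,0,0,0,0],[0,0,0,0,0,0]],
])

```text
t: 14.62
tool_pos: [0.4443, 0.2991, 0.0243]
orientation: [2.294, 2.146, 0.004]
force: [-0.2, -0.2, 1.0]
opening: 0.0929
gripper_force: 0.0
```

arm_command([
  [[0,0,0,0,0,0],[0,0,0,0,0,0],[0,0,0,0,0,0],[0,0,0,0,0,0],[0,0,0,0,0,0],[0,0,0,0,0,0],[0,0,0,0,0,0],[0,0,0,0,0,0]],
], gripper=-1)

```text
t: 15.28
tool_pos: [0.4428, 0.2986, 0.0226]
orientation: [-2.294, -2.147, 0.0]
force: [-0.2, 0.2, 0.3]
opening: 0.0457
gripper_force: 15.0
```

arm_command([
  [[0,0,1.0,0,0,0],[0,0,3.0,0,0,0],[0,0,3.0,0,0,0],[0,0,3.0,0,0,0]],
])

```text
t: 15.62
tool_pos: [0.4422, 0.2982, 0.1238]
orientation: [-2.294, -2.146, 0.002]
force: [0.3, 0.7, -1.3]
opening: 0.0459
gripper_force: 15.0
```

arm_command([
  [[1.0,-1.4,0,0,0,0],[1.8,-2.5,0,0,0,0],[1.9,-2.6,0,0,0,0],[1.9,-2.6,0,0,0,0],[1.9,-2.6,0,0,0,0],[1.9,-2.6,0,0,0,0],[1.9,-2.6,0,0,0,0],[1.9,-2.6,0,0,0,0],[1.9,-2.6,0,0,0,0],[1.6,-2.2,0,0,0,0],[0.8,-1.2,0,0,0,0],[0.4,-0.6,0,0,0,0]],
])

```text
t: 16.62
tool_pos: [0.6327, 0.0357, 0.123]
orientation: [2.296, 2.144, -0.0]
force: [0.8, -0.5, -1.6]
opening: 0.0457
gripper_force: 15.0
```

arm_command([
  [[0,0,-1.0,0,0,0],[0,0,-2.0,0,0,0],[0,0,-2.5,0,0,0],[0,0,-2.0,0,0,0],[0,0,-0.7,0,0,0],[0,0,-0.3,0,0,0],[0,0,0,0,0,0],[0,0,0,0,0,0],[0,0,0,0,0,0],[0,0,0,0,0,0],[0,0,0,0,0,0]],
])

```text
t: 17.53
tool_pos: [0.6328, 0.0376, 0.0389]
orientation: [2.293, 2.146, 0.002]
force: [0.8, -0.7, -1.3]
opening: 0.0458
gripper_force: 15.0
```

arm_command([
  [[0,0,-0.15,0,0,0],[0,0,-0.15,0,0,0],[0,0,-0.1,0,0,0],[0,0,-0.1,0,0,0],[0,0,0,0,0,0],[0,0,0,0,0,0],[0,0,0,0,0,0]],
])

```text
t: 18.12
tool_pos: [0.6319, 0.0375, 0.0327]
orientation: [2.294, 2.147, -0.0]
force: [0.5, -0.4, 1.0]
opening: 0.0456
gripper_force: 15.0
```

arm_command([
  [[0,0,-0.05,0,0,0],[0,0,0,0,0,0],[0,0,0,0,0,0]],
])

```text
t: 18.37
tool_pos: [0.632, 0.0375, 0.0326]
orientation: [2.294, 2.147, 0.0]
force: [-3.3, -0.6, 5.5]
opening: 0.0458
gripper_force: 15.0
```

arm_command([
  [[0,0,0,0,0,0],[0,0,0,0,0,0],[0,0,0,0,0,0],[0,0,0,0,0,0],[0,0,0,0,0,0],[0,0,0,0,0,0],[0,0,1.0,0,0,0],[0,0,2.5,0,0,0],[0,0,3.5,0,0,0],[0,0,3.0,0,0,0]],
], gripper=1)

```text
t: 19.2
tool_pos: [0.6315, 0.0376, 0.1339]
orientation: [-2.294, -2.146, 0.001]
force: [1.1, 0.0, 0.8]
opening: 0.0928
gripper_force: 0.0
```

arm_command([
  [[-1.3,0.7,0,0,0,0],[-2.6,1.4,0,0,0,0],[-2.8,1.5,0,0,0,0],[-2.8,1.5,0,0,0,0],[-2.8,1.5,0,0,0,0],[-2.6,1.4,0,0,0,0],[-2.0,1.0,0,0,0,0],[-1.0,0.5,0,0,0,0],[-0.4,0.15,0,0,0,0],[0,0,0,0,0,0],[0,0,0,0,0,0],[0,0,0,0,0,0]],
])

```text
t: 20.2
tool_pos: [0.45, 0.1336, 0.1325]
orientation: [2.294, 2.145, 0.001]
force: [0.1, -1.0, 0.2]
opening: 0.0928
gripper_force: 0.0
```

Run:
```python
from h import *
im=eyes.read_camera("side")
cv2.imwrite("pics/side3.png",cv2.resize(im[130:330,180:420],None,fx=2.5,fy=2.5,interpolation=3))
for P in([.6208,-.1312],[.6265,-.0465],[.6323,.038]):
    print((np.array([proj("side",P+[z]) for z in(.01,.071)])-[180,130])*2.5)
s=monitor.read_state();print(s["tool_pos"])
```

```text
[[347.73016098 138.56085149]
 [348.15540111  86.58896297]]
[[283.57442626 186.00154535]
 [281.80702663 133.83328086]]
[[214.96779964 236.60084977]
 [210.68961652 184.34109855]]
[0.44984625 0.13352522 0.1322891 ]
```

View pics/side3.png

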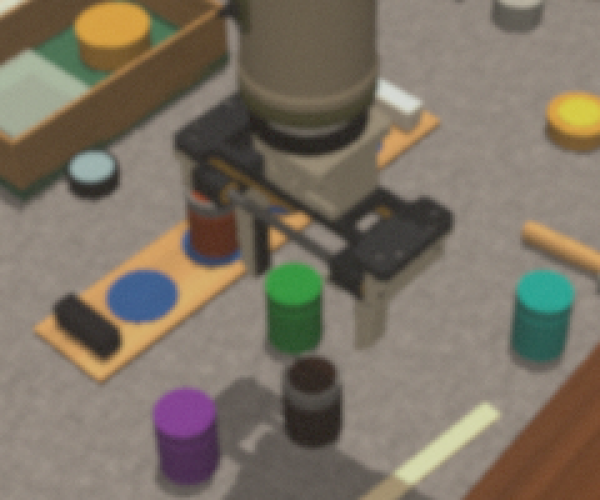

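The crop shows sienna upright at (213,220), and umber is under the gripper at (312,375). I'm going down on umber.

arm_command([
  [[-0.1,0.1,-2.0,0,0,0],[0,0,-3.0,0,0,0],[0,0,-2.5,0,0,0],[0,0,-2.0,0,0,0],[0,0,-1.0,0,0,0],[0,0,-0.4,0,0,0],[0,0,0,0,0,0],[0,0,0,0,0,0],[0,0,0,0,0,0]],
])

```text
t: 21.0
tool_pos: [0.4493, 0.1352, 0.0247]
orientation: [2.293, 2.146, 0.003]
force: [-0.1, -0.4, 0.3]
opening: 0.0928
gripper_force: 0.0
```

arm_command([
  [[0,0,0,0,0,0],[0,0,0,0,0,0],[0,0,0,0,0,0],[0,0,0,0,0,0],[0,0,0,0,0,0],[0,0,0,0,0,0],[0,0,0,0,0,0],[0,0,0,0,0,0]],
], gripper=-1)

```text
t: 21.67
tool_pos: [0.4479, 0.1351, 0.0231]
orientation: [-2.294, -2.147, 0.0]
force: [-0.1, -0.5, 1.0]
opening: 0.046
gripper_force: 15.0
```

arm_command([
  [[0,0,1.0,0,0,0],[0,0,3.0,0,0,0],[0,0,3.0,0,0,0],[1.0,-0.1,2.0,0,0,0],[2.4,-0.15,0,0,0,0],[3.0,-0.2,0,0,0,0],[3.2,-0.2,0,0,0,0],[3.2,-0.2,0,0,0,0],[3.0,-0.2,0,0,0,0],[1.9,-0.1,0,0,0,0],[0.9,-0.05,0,0,0,0],[0.4,0,0,0,0,0]],
])

```text
t: 22.67
tool_pos: [0.6391, 0.1227, 0.1133]
orientation: [2.295, 2.146, -0.0]
force: [0.1, -1.0, -1.3]
opening: 0.0457
gripper_force: 15.0
```

arm_command([
  [[0,0,-1.0,0,0,0],[0,0,-2.0,0,0,0],[0,0,-2.0,0,0,0],[0,0,-1.5,0,0,0],[0,0,-0.7,0,0,0],[0,0,-0.3,0,0,0],[0,0,0,0,0,0],[0,0,0,0,0,0],[0,0,0,0,0,0],[0,0,0,0,0,0]],
])

```text
t: 23.5
tool_pos: [0.6389, 0.1232, 0.0396]
orientation: [2.293, 2.146, 0.003]
force: [0.5, 0.2, -0.5]
opening: 0.046
gripper_force: 15.0
```

arm_command([
  [[0,0,-0.15,0,0,0],[0,0,-0.15,0,0,0],[0,0,-0.1,0,0,0],[0,0,-0.05,0,0,0],[0,0,0,0,0,0],[0,0,0,0,0,0],[0,0,0,0,0,0]],
])

```text
t: 24.08
tool_pos: [0.6379, 0.1231, 0.0336]
orientation: [2.294, 2.147, -0.0]
force: [-0.2, 0.2, -0.9]
opening: 0.0454
gripper_force: 15.0
```

arm_command([
  [[0,0,-0.05,0,0,0],[0,0,0,0,0,0],[0,0,-0.05,0,0,0],[0,0,0,0,0,0],[0,0,0,0,0,0]],
])

```text
t: 24.5
tool_pos: [0.638, 0.1231, 0.0332]
orientation: [2.294, 2.147, 0.0]
force: [-2.4, 0.2, 5.4]
opening: 0.0461
gripper_force: 15.0
```

arm_command([
  [[0,0,0,0,0,0],[0,0,0,0,0,0],[0,0,0,0,0,0],[0,0,0,0,0,0],[0,0,0,0,0,0],[0,0,0,0,0,0],[0,0,1.0,0,0,0],[0,0,2.5,0,0,0],[0,0,3.5,0,0,0],[0,0,3.0,0,0,0]],
], gripper=1)

```text
t: 25.33
tool_pos: [0.6376, 0.123, 0.1344]
orientation: [-2.294, -2.146, 0.001]
force: [1.1, -0.2, -0.7]
opening: 0.0932
gripper_force: 0.0
```

arm_command([
  [[-1.0,1.0,1.0,0,0,0],[-1.5,2.5,1.0,0,0,0],[-1.5,3.0,0,0,0,0],[-1.5,3.0,0,0,0,0],[-1.5,3.0,0,0,0,0],[-1.5,3.0,0,0,0,0],[-1.5,3.0,0,0,0,0],[-1.5,2.0,0,0,0,0],[-1.0,1.0,0,0,0,0],[0,0,0,0,0,0],[0,0,0,0,0,0]],
])

```text
t: 26.25
tool_pos: [0.5129, 0.338, 0.1532]
orientation: [2.292, 2.148, 0.001]
force: [0.3, -0.2, 0.1]
opening: 0.0934
gripper_force: 0.0
```

Run:
```python
from h import *
im=eyes.read_camera("top")
cv2.imwrite("pics/top4.png",cv2.resize(im[120:300,180:520],None,fx=2.3,fy=2.3,interpolation=3))
M=dict(ivory=[.6208,-.1312],ochre=[.6265,-.0465],sienna=[.6323,.038],umber=[.6378,.1227])
for k,P in M.items():
    p=proj("top",P+[.071]);c,e,ax=blob(im,tuple(np.round(p).astype(int)),22)
    print(k,np.round(p,1),np.round(e,1),np.round(ax,1),np.round((ray("top",e,.071)[:2]-P)*1000,1),"mm")
print(blob(im,(484,260),22)[1])
```

```text
ivory [393.7 164.5] [393.8 163.9] [21.7 22.6] [ 1.  -0.2] mm
ochre [340.2 161.4] [340.  161.3] [21.7 22.4] [0.2 0.3] mm
sienna [287.  158.3] [287.3 158. ] [20.8 21.7] [ 0.5 -0.5] mm
umber [233.8 155.3] [233.8 154.7] [19.4 20. ] [0.9 0.1] mm
(482.71246337890625, 259.6761169433594)
```

View pics/top4.png

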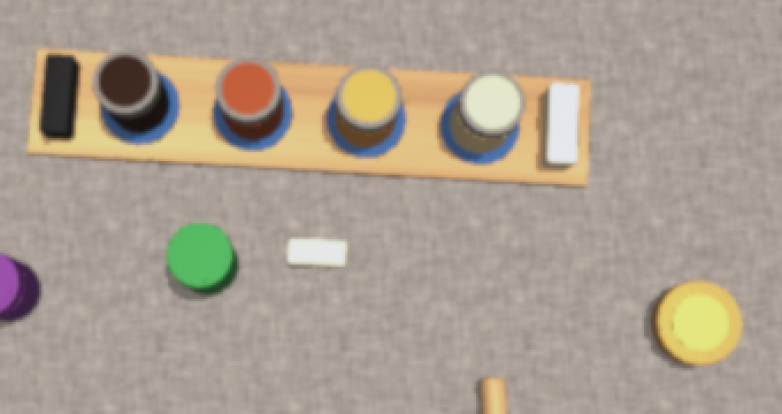

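In the enlarged crop all four jars stand upright within about 1 mm of their marks: ivory (492,102) by the white block, then ochre (368,98), sienna (248,90) and umber (127,82) by the black block. The tin hasn't moved, so I'm handing in.

```bash
python3 -c "
from plant import ticket
print(ticket.close_job())"
```

```text
the job is handed in; nothing more can be done
None
```

The job is handed in: ivory, ochre, sienna and umber stand upright in that order from the white block to the black one, each within about 1 mm of its mark's centre by the last picture, with the tin unmoved, at about 26 s of the 96 s allowed.

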